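Snap the retaining strip onto a number plate holder

ROBOT

A 6-joint arm with a two-finger parallel gripper is mounted at the origin on the work surface. World frame = base frame: x ahead of the robot, y to its left, z up, the work surface at z = 0. Lengths are in mm, angles in rad, forces in N, time in s.
With the tool pointing down it reaches from about 300 to 775 mm from the base axis. Payload 14.6 kg.
Tool frame: the origin (TCP) lies midway between the tips of the shut fingers; the grasp point (between the pads) lies 19 mm behind it (manip.hold_point_z is the distance from the TCP to the grasp point, in mm); z points along the fingers, y is the direction in which the jaws open and shut (so a half turn about z gives the same grasp; the last joint's range is limited). The gripper opens to 94 mm and grips with 3 to 60 N. Pads are 16 mm wide; open, the fingers measure 119 mm over their backs; the gripper's body (75 mm by 177 mm) begins 78 mm behind the grasp point.
Start: joints at [-1.296, 0.3, 1.521, -0, 1.321, -0.067], TCP at [184.344, -518.176, 205.446] pointing down, gripper open.
Joint ranges: [-3.03, 3.03], [-0.79, 2.21], [0.23, 2.52], [-1.04, 4.18], [0, 3.07], [-2.55, 2.55]. Speed limits (rad/s): [2.22, 2.22, 2.57, 3.14, 3.14, 3.14].

INTERFACE

Orientations are given as [roll, pitch, yaw] about the fixed x, y, z axes, in that order (R = Rz(yaw) Ry(pitch) Rx(roll)).
In Python, from cell import manip gives the robot as it stands.
- The arm moves only by the shell command python3 -m crank 'ROWS' [OPENING] [FORCE]. ROWS is JSON, a list of rows, each an object with "offset": the shift along the world's x, y, z in m, a list of three; "spin": the turn about the world's z in degrees. In form: [{"offset": [dx, dy, dz], "spin": spin}, ...]. A call has exactly 8 rows; each row is the pose to reach, as a shift and turn from the pose measured when the call began; what a row does not reach only later rows make up. A row lasts 1/12 s, in which the tool goes at most 41.7 mm and 7.16 degrees, less where a joint would pass 70% of its speed; a pose out of reach is approached as far as the arm can. A call with a gripper value outside its range is refused whole. OPENING is the opening, from 0 (shut) to 1 (fully open), set as the call begins (- or left out, the last holds). The fingers move at their own pace and stop on an object; FORCE is the grip in N (left out, the last holds). Time passes only in rows, so rows that repeat a pose let the fingers close, or fill a call up. It gives the time, the measured TCP pose, the force and the opening at its end, in the units of the state.
- manip.read_state(): the state, without advancing time (a new reading comes with each control period).
- manip.camera(name): name is "scene" or "top" or "wrist"; returns a dict with "pixels" (420x560x3 uint8, red, green, blue), "fx", "fy", "cx", "cy" (pixels), "extrinsics" (4x4, takes a point from world to camera coordinates); the wrist camera has in their place "hand_eye" (4x4, takes a point from camera to tool coordinates, whose origin is the TCP and whose axes are the flange's). Camera axes: x right, y down, z forward; pixel columns grow to the right and rows downward; lengths in mm; the calibration is good to about 2 mm. A picture is of the moment at which its call begins: read the wrist's pose just before it. There is no depth.
- manip.sign_off(): hands the job in, once; it reports no verdict.
Trained networks look in a picture, given as the dict that the camera call returned (one of the last four; its "shot" number tells which), for a name from the list of things; names that differ only in an ending like _2 or _b are one class to them, and where a whole thing is asked for, a point or a joint stands for the part that bears it (a point fixed in the world has none). Each returns a list of dicts, best first, with "conf" (0 to 1); they miss things now and then, are a little off and sometimes report something else, mostly with a low value. They report only what shows in the picture. A call takes as long as a camera call. They do not tell look-alikes from the thing itself.
- manip.search_frame(picture, name): "location" ([x, y, z] in mm, in world coordinates, good to about 4 mm: the middle of the surface that is visible of it).
- manip.masks_of(picture, name): "mask" (420x560 bool, what is visible of it).
The state is a dict: "clock": time; "joints": joint angles; "qd": joint speeds; "effort": joint torques, N m; "eef_pos": TCP position; "eef_rot": TCP orientation; "wrist_force": force on the tool from outside, world axes, zero at the start; "moment": the same for the moment, N m; "finger_gap": finger opening in mm.
Only numpy, scipy, OpenCV 4.12 (cv2) and the standard library are available. Lean on these libraries where they do the work, as an engineer would, in place of code of your own. Each camera call takes 0.05 s, during which the arm holds its last target. There are 200 camera calls.

TASK

Fit the blank motorcycle number plate in its holder: slide the plate fully up under the lip against its stop, lay the loose retaining strip from across the parts tray into the recess along the plate's lower edge and let go of it, then pick up the press block and push each end of the strip straight down with it until both clips snap home and the strip is flush. Press the strip home with the block and not with bare fingers, stand the block upright on the bench when you have finished, and leave everything else where it is.

Things in the scene. Friction and masses are not known exactly. Their poses are not given: they have to be found in the camera images.
- holder: Black plastic motorcycle plate holder, 171 x 266 mm, clamped on an aluminium plate (240 x 300 x 3 mm) fixed to the bench. Origin: on the bench under its middle; y along its long side, +x towards the plate's upper edge (stop, two toggle clamps, 56 mm high, x 58 to 191 mm, y +-85 mm), -x towards its lower edge, roughly facing the robot. 'H' below means mm in this frame.
- plate_stop (a point): Foot of the stop for the plate's upper edge, H (61, 0, 20). The plate's bed is at H z 20, between side guides at H y +-122 (tops z 24). A lip reaches over the plate from H x 50 on, its underside at z 25.5, top 28.5.
- recess (a point): Middle of the recess for the strip, at seat height, H (-78, 0, 24); the strip's origin belongs here. Recess H x -97 to -62 (open to the plate), y -129 to 129; rim 4 mm thick round front and ends, top at H z 31. Seat at z 24.
- notch (a point): Thumb notch: middle of the gap in the front rim, H (-99, 0, 6). Between H y -48 and 48 there is no rim or ledge: floor at z 6 from H x -101 to -62. A fingertip can come in from the front at H z 8 to 19 and push the plate's lower edge towards +x, home at H x -69.
- socket_l (a point): Where the root of one clip (on the strip's underside) lies when home, H (-78, 95, 24). Below is a slot 36 mm along y and 15 mm along x, mouth at H z 19.6, with a sprung catch on each side that the barbed tongue snaps past.
- socket_r (a point): The same for the other slot, H (-78, -95, 24).
- plate: Blank white aluminium plate, black border, blue band, 130 (x) x 240 (y) x 2.4 mm, 0.1 kg, loose on the holder's bed, 8 to 18 mm too low (-x), hanging over the recess. Origin: middle of its underside; axes as the holder's. Home: origin at H x -4, z 20, upper edge against the stop. 2 mm of play to each side guide.
- strip: Black plastic retaining strip, 60 g: cover 32 (x) x 252 (y) x 7 (z) mm, alike both ways round. Origin: middle of the cover's underside; y along it, z up. Two barbed tongues hang under it at y +-95 mm. Starts lying across the tray's rims, tongues down outside the tray, underside 40 mm above the bench; can be gripped across its 32 mm in the middle.
- clip_a (a point): Root of one tongue on the strip's underside, strip frame (0, 95, 0) mm. The tongue: 30 mm along y, 11 mm wide at the barbs, 3 mm at the tip, 20 mm deep. Laid in its slot it rests on the catches, the strip's underside about 8.4 mm over the seat (H z 32, top 39).
- clip_b (a point): Root of the other tongue, strip frame (0, -95, 0) mm. To seat a clip, press straight down above it: takes about 7 to 18 N, snaps past half way and stops on the seat, the strip's top flush with the rim (H z 31).
- press_block: Hand press block, 100 mm high, about 160 g, standing upright: white nylon foot 20 (x) x 44 (y) x 18 (z) mm, short steel neck, square wooden handle 26 x 26 mm from z 35 to 100 mm. Origin: centre of the foot's underside, z up along the handle.
- tray: Open dark steel tray of screws, 120 x 120 x 40 mm, wall 4 mm, 0.9 kg, loose on the bench under the strip, which lies roughly along its y. Origin: centre of its underside.
- seal_stamp: Bystander: turned steel hand stamp, round foot 46 mm across, round knob 34 mm across at z 70 to 88 mm, 96 mm high, standing close beside the press block (axes 58 to 71 mm apart), on the side of the block's +x. Origin: centre of its underside. Not the press block.
- foil_roll: Bystander: blue foil roll standing on a cardboard end, 70 mm across, 92 mm high. Origin: centre of its underside.
- paint_tin: Bystander: tin, 72 mm across, 100 mm high. Origin: centre of its underside.
- drill: Bystander: cordless drill standing on its battery (105 x 72 mm), 191 mm high, 175 mm long along its x (-65 to +110 mm). Origin: centre of the battery's underside.
There are look-alikes about, which are no part of the job. What is shaped like the press_block but orange or yellow is not meant.

How it is judged:
By the outcome, as a careful person would: the job done as asked, in the order asked, and still so for the second after the job is handed in, with the robot touching nothing.
It also fails if it takes over 72 s, if anything falls off the work surface, if the arm or the gripper's body presses on something with over 40 N, if the wrist force passes 120 N, or if a joint passes its speed limit or range.

## Working session

There is one attempt and no reset: what is moved stays moved. The work goes in short steps, Python scripts to look and compute and a shell command to move; the robot and the scene stay as the last step left them, time stands still between calls to the robot, and variables do not carry over. Pictures are saved under pics/ and viewed, about 8 in all and at most 12, crops included, and the job is handed in when it is done.

```bash
ls; mkdir -p pics; cat > h.py <<'E'
import numpy as np, cv2
from cell import manip
def save(p,n): cv2.imwrite('pics/'+n,cv2.cvtColor(np.ascontiguousarray(p),cv2.COLOR_RGB2BGR))
def proj(c,P):
    P=np.atleast_2d(P).astype(float); E=np.array(c['extrinsics']); q=P@E[:3,:3].T+E[:3,3]
    return np.c_[c['fx']*q[:,0]/q[:,2]+c['cx'],c['fy']*q[:,1]/q[:,2]+c['cy']]
def unproj(c,uv,z):
    uv=np.atleast_2d(uv).astype(float);E=np.array(c['extrinsics']);R=E[:3,:3];t=E[:3,3];o=-R.T@t
    d=np.c_[(uv[:,0]-c['cx'])/c['fx'],(uv[:,1]-c['cy'])/c['fy'],np.ones(len(uv))]@R
    return o+d*((z-o[2])/d[:,2])[:,None]
def wrist():
    from scipy.spatial.transform import Rotation as Ro
    s=manip.read_state(); c=manip.camera('wrist')
    T=np.eye(4);T[:3,:3]=Ro.from_euler('xyz',s['eef_rot']).as_matrix();T[:3,3]=s['eef_pos']
    c=dict(c); c['extrinsics']=np.linalg.inv(T@np.array(c['hand_eye'])); return c
E
python3 - <<'E'
from h import *
s=manip.read_state(); print({k:np.round(v,3) for k,v in s.items()})
for n in ['top','scene']:
    c=manip.camera(n); save(c['pixels'],n+'0.png')
    E=np.array(c['extrinsics']); print(n,c['fx'],(-E[:3,:3].T@E[:3,3]).round())
    for k in ['holder','plate','strip','clip_a','press_block','tray','seal_stamp','foil_roll','paint_tin','drill','plate_stop','recess','notch','socket_l','socket_r']:
        for r in manip.search_frame(c,k)[:3]: print(k,np.round(r['location']),round(r['conf'],2),proj(c,r['location']).round()[0])
E
```

```text
pics
{'clock': np.float64(0.0), 'joints': array([-1.296,  0.3  ,  1.522, -0.   ,  1.321, -0.067]), 'qd': array([-0.001, -0.001,  0.   , -0.002,  0.002, -0.001]), 'effort': array([ 2.0000e-03, -5.3181e+01, -3.5274e+01,  7.1000e-02,  2.4000e-02,
       -0.0000e+00]), 'eef_pos': array([ 184.28 , -517.922,  204.882]), 'eef_rot': array([-3.14 , -0.   ,  0.342]), 'wrist_force': array([-0.416, -0.533, -0.111]), 'moment': array([-0.014, -0.017, -0.024]), 'finger_gap': np.float64(94.243)}
top 412.7287876503883 [400.  14. 974.]
holder [631. -44.   8.] 0.92 [306. 183.]
plate [563. -44.  29.] 0.88 [307. 209.]
strip [ 490. -347.   48.] 0.55 [442. 242.]
clip_a [ 486. -342.   52.] 0.92 [441. 244.]
clip_a [522. 311.  42.] 0.68 [151. 223.]
clip_a [ 701. -276.  176.] 0.63 [426. 132.]
press_block [415. 391.  83.] 0.93 [104. 270.]
press_block [372. 328.  75.] 0.87 [134. 291.]
press_block [468. 330.  82.] 0.6 [135. 245.]
tray [ 495. -348.    7.] 0.9 [436. 242.]
tray [ 488. -352.   52.] 0.34 [445. 243.]
seal_stamp [520. 313.  43.] 0.93 [150. 224.]
foil_roll [381. 176.  80.] 0.62 [204. 287.]
paint_tin [ 36
[... 678 characters left out ...]
ress_block [424. 400.  57.] 0.74 [428. 245.]
press_block [478. 341.  68.] 0.62 [399. 249.]
tray [ 497. -344.   18.] 0.7 [178. 161.]
tray [ 474. -340.   44.] 0.37 [182. 151.]
seal_stamp [ 474. -337.   48.] 0.75 [183. 150.]
seal_stamp [535. 326.  37.] 0.66 [382. 269.]
foil_roll [398. 183.  65.] 0.87 [355. 201.]
foil_roll [536. 323.  37.] 0.63 [380. 269.]
paint_tin [ 389. -170.   84.] 0.74 [246. 145.]
paint_tin [482. 340.  68.] 0.21 [397. 250.]
drill [ 718. -273.  158.] 0.88 [138. 194.]
plate_stop [647. -29.   8.] 0.79 [240. 247.]
recess [644. -27.   8.] 0.82 [241. 246.]
notch [647. -24.   9.] 0.95 [241. 247.]
socket_l [650. -32.  12.] 0.67 [238. 246.]
socket_r [650. -32.  12.] 0.67 [238. 246.]
```

View pics/top0.png

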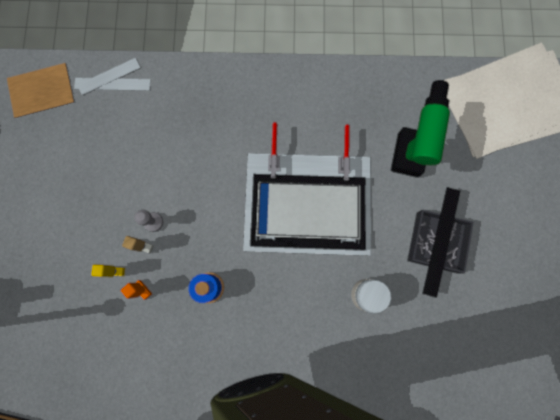

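```bash
python3 - <<'E'
import cv2,numpy as np
a=cv2.imread('pics/top0.png');s=cv2.imread('pics/scene0.png')
A=cv2.resize(a[140:270,215:395],None,fx=4.4,fy=4.4,interpolation=2)
cv2.imwrite('pics/c1.png',A)
b=cv2.resize(a[190:310,80:230],(400,320),interpolation=2);d=cv2.resize(s[210:310,350:475],(400,320),interpolation=2)
e=cv2.resize(a[190:300,390:500],(400,280),interpolation=2);f=cv2.resize(s[120:250,150:300],(400,280),interpolation=2)
cv2.imwrite('pics/c2.png',np.vstack([np.hstack([b,d]),np.hstack([e,f])]))
E
```

```text
(no output)
```

View pics/c2.png

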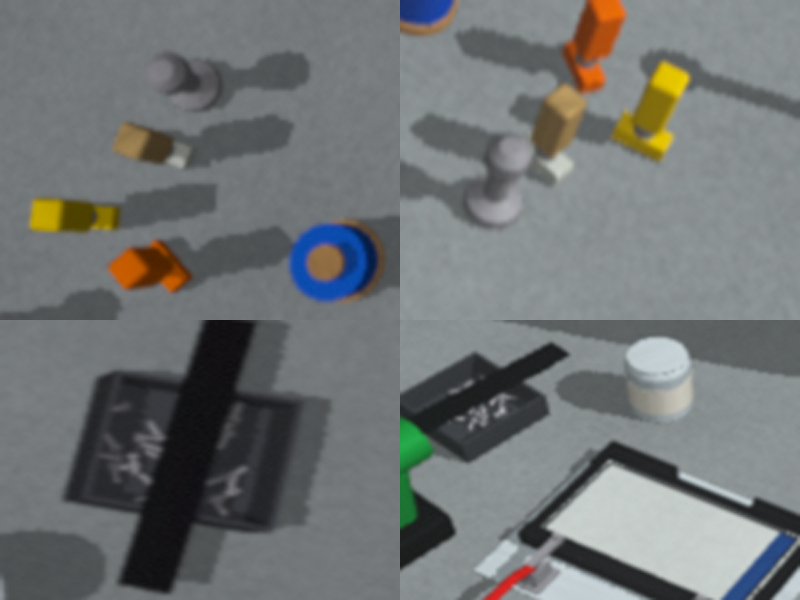

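View pics/c1.png

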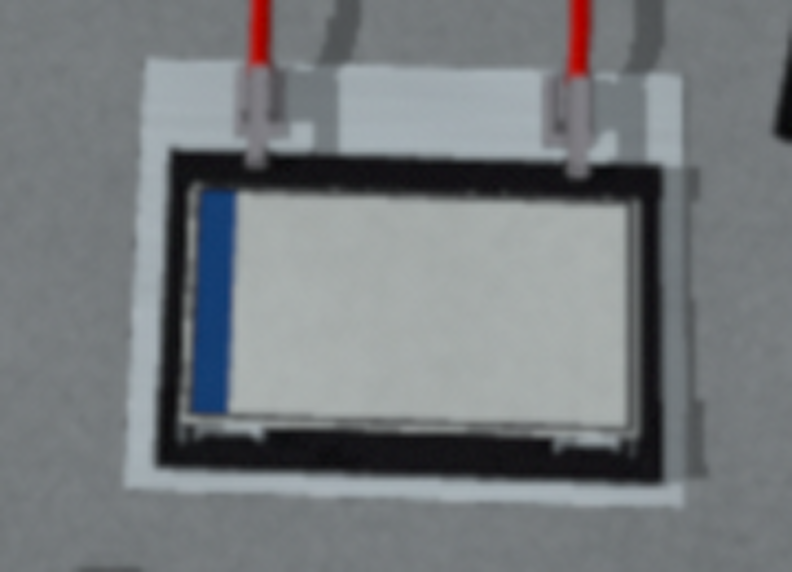

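The top view shows the holder at about (306,210), the strip over the tray at (442,242), and the stamp at (150,220). Three things have the block's shape: wood and white at (132,243), yellow at (105,270), orange at (135,290). The wooden handle with the white foot, next to the stamp, fits the description, and the crop confirms it. Next I fit the poses.

```bash
cat >> h.py <<'E'
from scipy.optimize import least_squares
def fit(c,uv,L,x0):
    L=np.array(L,float);uv=np.array(uv,float)
    def W(p): 
        co,si=np.cos(p[2]),np.sin(p[2]); return np.c_[p[0]+co*L[:,0]-si*L[:,1],p[1]+si*L[:,0]+co*L[:,1],L[:,2]]
    r=least_squares(lambda p:(proj(c,W(p))-uv).ravel(),x0,x_scale=[10,10,.1]); return r.x,(r.fun.reshape(-1,2)).round(1)
def H(p,P):
    co,si=np.cos(p[2]),np.sin(p[2]); P=np.atleast_2d(P); return np.c_[p[0]+co*P[:,0]-si*P[:,1],p[1]+si*P[:,0]+co*P[:,1],P[:,2]]
E
python3 - <<'E'
from h import *
c=manip.camera('top')
uv=np.array([(172,150),(662,168),(662,480),(157,465)])/4.4+[215,140]
p,r=fit(c,uv,[(70,133,28.5),(70,-133,28.5),(-101,-133,31),(-101,133,31)],[600,-40,0]); print('H',p,r.tolist())
print('notch',H(p,[[-125,0,12],[-69,0,12]]).round(1), 'recess',H(p,[-78,0,24]).round(1))
e=np.array([400/150,320/120])
print('alu',unproj(c,np.array([(147,60),(683,75),(683,505),(125,487)])/4.4+[215,140],3).round())
print('block top',unproj(c,np.array([131,141])/e+[80,190],100),'foot',unproj(c,np.array([181,154])/e+[80,190],15))
m=manip.masks_of(c,'strip')[0]['mask'].astype(np.uint8); print(m.sum())
ct=max(cv2.findContours(m,0,1)[0],key=len); b=cv2.boxPoints(cv2.minAreaRect(ct)); w=unproj(c,b,47); print('strip',w.round(),w.mean(0).round(1))
d1,d2=w[1]-w[0],w[2]-w[1]; print(np.linalg.norm(d1),np.linalg.norm(d2)); d=d1 if np.linalg.norm(d1)>np.linalg.norm(d2) else d2; print(np.degrees(np.arctan2(d[1],d[0])))
E
```

```text
H [ 5.74130641e+02 -4.88013750e+01 -1.51225082e-02] [[-0.8, -0.5], [0.7, -0.8], [1.0, 0.9], [-0.9, 0.3]]
notch [[449.1 -46.9  12. ]
 [505.1 -47.8  12. ]] recess [[496.1 -47.6  24. ]]
alu [[ 703.   98.    3.]
 [ 700. -199.    3.]
 [ 462. -195.    3.]
 [ 466.  103.    3.]]
block top [[471.31446112 336.22152918 100.        ]] foot [[467.82860857 323.16487293  15.        ]]
7157
strip [[ 461.  102.   47.]
 [ 769.  104.   47.]
 [ 766. -199.   47.]
 [ 458. -185.   47.]] [613.4 -44.3  47. ]
307.8238666179886 303.0272708424532
0.452917447793675
```

```bash
python3 -m crank '[{"offset":[0.02,0.034,0.0],"spin":-3},{"offset":[0.04,0.068,0],"spin":-5},{"offset":[0.06,0.102,0],"spin":-8},{"offset":[0.08,0.137,0],"spin":-10},{"offset":[0.1,0.171,0],"spin":-13},{"offset":[0.12,0.205,0],"spin":-15},{"offset":[0.14,0.24,0],"spin":-18},{"offset":[0.14,0.24,0],"spin":-20.5}]' 0 20
python3 -m crank '[{"offset":[0.015,0.033,0.0],"spin":0},{"offset":[0.03,0.066,0],"spin":0},{"offset":[0.045,0.1,0],"spin":0},{"offset":[0.06,0.133,0],"spin":0},{"offset":[0.075,0.166,0],"spin":0},{"offset":[0.09,0.2,0],"spin":0},{"offset":[0.106,0.232,0],"spin":0},{"offset":[0.106,0.232,0],"spin":0}]' 0 20
python3 - <<'E'
from h import *
s=manip.read_state(); print(s['eef_pos'],s['eef_rot'],s['clock'])
c=wrist(); save(c['pixels'],'w1.png'); E=c['extrinsics'];print((-E[:3,:3].T@E[:3,3]).round(),c['fx'],np.array(c['hand_eye']).round(2).tolist())
E
```

```text
clock: 2.37
eef_pos: [326.6, -273.7, 205.7]
eef_rot: [-3.141, -0.001, -0.014]
wrist_force: [-1.3, -1.7, 0.1]
finger_gap: 44.1
clock: 3.03
eef_pos: [434.1, -37.5, 205.9]
eef_rot: [-3.14, -0.002, -0.01]
wrist_force: [-0.0, -0.2, -0.9]
finger_gap: 0.6
[434.13454553 -37.45497796 205.87310126] [-3.14047932e+00 -1.64734588e-03 -9.66801921e-03] 3.0333
[508. -38. 383.] 342.9508782106442 [[0.0, -0.97, -0.25, 73.75], [1.0, 0.0, -0.0, -0.22], [0.0, -0.25, 0.97, -177.38], [0.0, 0.0, 0.0, 1.0]]
```

View pics/w1.png

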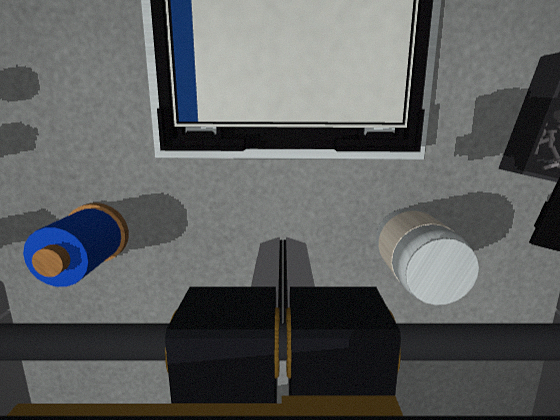

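The wrist view shows the front rim at row about 150, from (161,151) to (423,150), and the plate's lower edge at row 125. The notch is centred near (280,150).

```bash
python3 - <<'E'
from h import *
c=wrist()
g=cv2.cvtColor(np.ascontiguousarray(c['pixels']),cv2.COLOR_RGB2GRAY)
print('col190',g[112:166,190].tolist());print('col280',g[112:166,280].tolist());print('row135',g[135,145:175].tolist(),g[135,410:435].tolist())
p,r=fit(c,[(160.5,150.5),(423,150)],[(-101,133,31),(-101,-133,31)],[574,-49,-.015]);print(p,r)
for P in [(161,150.5),(423,150)]: print(unproj(c,P,31))
print('plate',unproj(c,[(177,125),(407,125)],22.4))
print(proj(c,H([574,-49,-.015],[[-101,133,31],[-101,-133,31],[-101,48,31],[-101,-48,31],[-69,0,22.4]])).round(1))
E
```

```text
col190 [52, 52, 47, 50, 52, 55, 54, 51, 40, 0, 58, 161, 206, 151, 95, 115, 126, 93, 24, 9, 16, 12, 13, 11, 18, 2, 10, 20, 15, 19, 14, 17, 11, 4, 10, 14, 6, 61, 157, 185, 180, 178, 178, 185, 173, 138, 119, 124, 127, 130, 129, 129, 127, 123]
col280 [180, 185, 182, 183, 182, 181, 177, 189, 152, 54, 0, 143, 203, 159, 69, 3, 10, 14, 14, 14, 6, 13, 11, 17, 13, 18, 19, 15, 17, 19, 13, 19, 18, 20, 11, 9, 147, 190, 188, 180, 185, 186, 187, 190, 188, 144, 114, 138, 136, 132, 134, 132, 125, 121]
row135 [117, 123, 130, 129, 126, 124, 181, 191, 192, 190, 195, 202, 0, 13, 14, 17, 1, 4, 4, 8, 6, 13, 8, 12, 2, 8, 11, 1, 6, 0] [12, 18, 7, 12, 8, 14, 7, 14, 6, 36, 133, 123, 118, 120, 114, 74, 79, 84, 82, 79, 72, 70, 71, 78, 83]
[ 5.75122099e+02 -4.90649132e+01 -7.05308236e-03] [[ 0.5 -0. ]
 [-0.5 -0.1]]
[[475.01624432  84.65488622  31.        ]]
[[ 473.13088562 -181.86580116   31.        ]]
plate [[ 499.94868592   68.74034906   22.4       ]
 [ 497.79959237 -166.58581736   22.4       ]]
[[160.2 150.5]
 [421.4 152.1]
 [243.6 151. ]
 [337.9 151.6]
 [291.  118.8]]
```

```bash
python3 -m crank '[{"offset":[0.016,-0.011,-0.03],"spin":0},{"offset":[0.016,-0.011,-0.06],"spin":0},{"offset":[0.016,-0.011,-0.095],"spin":0},{"offset":[0.016,-0.011,-0.13],"spin":0},{"offset":[0.016,-0.011,-0.16],"spin":0},{"offset":[0.016,-0.011,-0.18],"spin":0},{"offset":[0.016,-0.011,-0.192],"spin":0},{"offset":[0.016,-0.011,-0.192],"spin":0}]' 0 40
python3 -m crank '[{"offset":[0.008,0,0],"spin":0},{"offset":[0.016,0,0],"spin":0},{"offset":[0.022,0,0],"spin":0},{"offset":[0.028,0,0],"spin":0},{"offset":[0.032,0,0],"spin":0},{"offset":[0.035,0,0],"spin":0},{"offset":[0.038,0,0],"spin":0},{"offset":[0.040,0,0],"spin":0}]'
python3 -m crank '[{"offset":[0.0008,0,0],"spin":0},{"offset":[0.0016,0,0],"spin":0},{"offset":[0.0024,0,0],"spin":0},{"offset":[0.003,0,0],"spin":0},{"offset":[0.0036,0,0],"spin":0},{"offset":[0.004,0,0],"spin":0},{"offset":[0.0045,0,0],"spin":0},{"offset":[0.005,0,0],"spin":0}]'
```

```text
clock: 3.8
eef_pos: [447.0, -52.9, 11.5]
eef_rot: [-3.141, 0.003, -0.013]
wrist_force: [0.7, 0.0, 0.1]
finger_gap: 0.7
clock: 4.47
eef_pos: [487.3, -52.9, 11.6]
eef_rot: [-3.141, 0.003, -0.013]
wrist_force: [0.7, -0.0, 0.9]
finger_gap: 0.4
clock: 5.13
eef_pos: [492.3, -52.9, 11.6]
eef_rot: [-3.141, 0.003, -0.013]
wrist_force: [-0.4, 0.2, -0.0]
finger_gap: 0.3
```

```bash
for i in 1; do python3 -m crank '[{"offset":[0.0008,0,0],"spin":0},{"offset":[0.0016,0,0],"spin":0},{"offset":[0.0024,0,0],"spin":0},{"offset":[0.003,0,0],"spin":0},{"offset":[0.0036,0,0],"spin":0},{"offset":[0.004,0,0],"spin":0},{"offset":[0.0045,0,0],"spin":0},{"offset":[0.005,0,0],"spin":0}]'
python3 -m crank '[{"offset":[0.0003,0,0],"spin":0},{"offset":[0.0006,0,0],"spin":0},{"offset":[0.0009,0,0],"spin":0},{"offset":[0.0012,0,0],"spin":0},{"offset":[0.0015,0,0],"spin":0},{"offset":[0.0017,0,0],"spin":0},{"offset":[0.0018,0,0],"spin":0},{"offset":[0.002,0,0],"spin":0}]'; done
python3 - <<'E'
from h import *
c=wrist(); save(c['pixels'],'w2.png')
E
```

```text
clock: 5.8
eef_pos: [496.7, -52.8, 11.5]
eef_rot: [-3.14, 0.005, -0.013]
wrist_force: [-9.0, 1.0, 6.3]
finger_gap: 0.5
clock: 6.47
eef_pos: [496.9, -52.6, 11.4]
eef_rot: [-3.14, 0.01, -0.013]
wrist_force: [-17.1, -1.0, 14.0]
finger_gap: 0.5
```

View pics/w2.png

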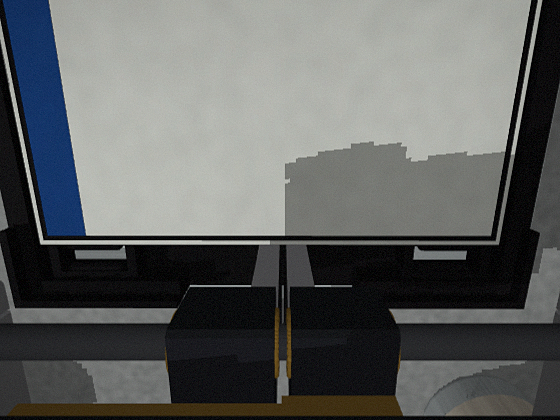

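The plate has reached a hard stop: the finger halted with the force at 17 N, and the lower edge is square at row 240. Now I retract and move to look at the strip.

```bash
python3 -m crank '[{"offset":[-0.015,0,0],"spin":0},{"offset":[-0.04,0,0],"spin":0},{"offset":[-0.045,0,0.03],"spin":0},{"offset":[-0.045,0,0.07],"spin":0},{"offset":[-0.045,0,0.11],"spin":0},{"offset":[-0.045,0,0.15],"spin":0},{"offset":[-0.045,0,0.19],"spin":0},{"offset":[-0.045,0,0.21],"spin":0}]' 0.6
python3 -m crank '[{"offset":[-0.008,-0.035,0.01],"spin":-2},{"offset":[-0.016,-0.07,0.02],"spin":-4},{"offset":[-0.024,-0.105,0.03],"spin":-6},{"offset":[-0.032,-0.14,0.04],"spin":-8},{"offset":[-0.04,-0.175,0.05],"spin":-10},{"offset":[-0.05,-0.21,0.06],"spin":-11},{"offset":[-0.058,-0.245,0.07],"spin":-11},{"offset":[-0.062,-0.268,0.08],"spin":-11}]'
python3 - <<'E'
from h import *
s=manip.read_state(); print(s['eef_pos'],s['eef_rot'],s['joints'])
c=wrist(); save(c['pixels'],'w3.png')
for k in ['strip','clip_a','tray']:
  for r in manip.search_frame(c,k)[:2]: print(k,np.round(r['location']),r['conf'],proj(c,r['location']).round())
  if k=='clip_a': continue
  for r in manip.masks_of(c,k)[:2]:
    m=r['mask'].astype(np.uint8); ct=max(cv2.findContours(m,0,1)[0],key=len); q=cv2.minAreaRect(ct); print(k,r['conf'],m.sum(),q, unproj(c,cv2.boxPoints(q),47).round())
E
```

```text
clock: 7.18
eef_pos: [453.0, -52.8, 226.3]
eef_rot: [-3.141, 0.003, -0.013]
wrist_force: [-0.5, -1.1, 0.2]
finger_gap: 50.3
clock: 7.85
eef_pos: [389.9, -323.5, 306.9]
eef_rot: [3.141, 0.003, -0.206]
wrist_force: [0.3, -0.2, -0.3]
finger_gap: 56.3
[ 389.88216753 -323.54742526  306.86749892] [ 3.14128931e+00  2.62337443e-03 -2.06368567e-01] [-0.76410586  0.14443272  1.47696374 -0.00164778  1.52226152  1.01314028]
strip [ 492. -347.   46.] 0.84 [[285.  90.]]
strip 0.7 4906 ((282.69036865234375, 94.09437561035156), (27.493247985839844, 190.27865600585938), 3.678239107131958) [[ 379. -294.   47.]
 [ 590. -356.   47.]
 [ 582. -386.   47.]
 [ 369. -329.   47.]]
strip 0.57 11859 ((90.0, 87.0), (174.0, 180.0), 90.0) [[ 653.  -49.   47.]
 [ 611. -250.   47.]
 [ 419. -194.   47.]
 [ 466.   33.   47.]]
clip_a [ 489. -343.   45.] 0.83 [[282.  93.]]
tray [ 504. -366.   -1.] 0.67 [[297.  80.]]
tray 0.58 7324 ((316.11456298828125, 85.03367614746094), (40.30939865112305, 104.09043884277344), 3.1363584995269775) [[ 436. -346.   47.]
 [ 551. -376.   47.]
 [ 539. -421.   47.]
 [ 423. -395.   47.]]
```

View pics/w3.png

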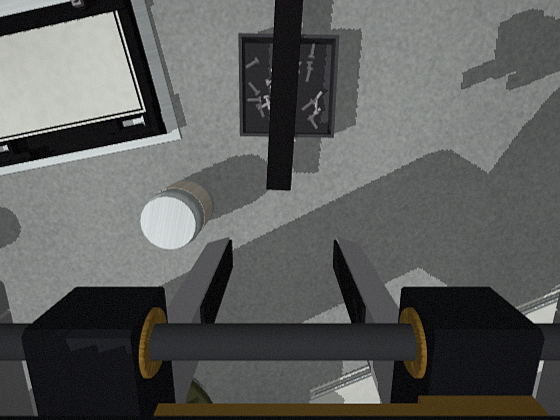

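The strip runs from its near end at (267–291,189) up out of view at (275–303,0), across the tray centred at (288,85).

```bash
python3 - <<'E'
from h import *
c=wrist()
a=np.ascontiguousarray(c['pixels']).max(2).astype(int)
for r in [5,20,160,180]: print(r,''.join('%d '%v for v in a[r,255:315]))
w=unproj(c,[(267,188.5),(291.5,190),(275,0),(303,0)],47);print(w.round(1))
d=(w[2]+w[3]-w[0]-w[1])/2; u=d/np.linalg.norm(d); print('ang',np.degrees(np.arctan2(u[1],u[0])),'width',np.linalg.norm(w[1]-w[0]),np.linalg.norm(np.cross(w[3]-w[2],u)))
m=(w[0]+w[1])/2+u*126; print('mid',m)
t=manip.camera('top'); e=m+u*126; f=m-u*126; print(proj(t,[m,e,f]).round(1))
save(cv2.resize(t['pixels'][180:305,390:500],(704,800))[:600],'t.png')
mm=manip.masks_of(t,'clip_a')
for r in mm[:3]:
  q=cv2.minAreaRect(max(cv2.findContours(r['mask'].astype(np.uint8),0,1)[0],key=len)); print(r['conf'],q,unproj(t,cv2.boxPoints(q),47).round(),unproj(t,q[0],47))
g=t['pixels'].max(2)[180:305,415:470]; m2=(g<22).astype(np.uint8); n,l,s,ce=cv2.connectedComponentsWithStats(m2); i=1+s[1:,4].argmax(); q=cv2.minAreaRect(np.argwhere(l==i)[:,::-1].astype(np.float32)); print(q,unproj(t,np.array(q[0])+[415,180],47))
E
```

```text
5 133 132 136 134 132 126 128 128 134 134 132 127 127 131 134 139 138 133 125 131 132 130 139 95 7 19 19 22 25 25 16 20 17 25 21 23 21 20 20 25 16 25 28 17 16 23 29 20 20 28 23 36 93 89 90 84 87 81 86 90 
20 138 142 140 141 134 137 136 138 133 136 132 135 140 138 143 142 138 134 136 129 126 126 132 2 11 26 24 19 24 19 16 25 20 17 25 23 25 24 18 20 26 23 28 19 23 19 27 19 20 17 43 102 92 93 94 93 91 94 87 87 
160 96 99 96 91 94 94 94 91 86 91 87 97 121 142 120 129 2 20 20 22 17 22 21 22 9 17 21 18 17 15 18 19 19 13 23 14 21 19 21 5 23 110 92 94 90 86 93 91 94 88 89 93 93 96 91 92 93 95 91 91 
180 91 88 92 95 94 92 94 87 90 89 92 93 91 90 77 11 22 19 12 26 21 20 20 24 21 25 23 19 23 20 19 25 17 16 18 22 21 15 20 76 151 142 138 134 142 136 137 133 141 139 138 138 134 140 137 136 132 134 136 136 
[[ 378.3 -295.9   47. ]
 [ 370.  -326.6   47. ]
 [ 589.5 -351.3   47. ]
 [ 583.1 -382.3   47. ]]
ang -14.673911462143653 width 31.867116875187204 31.689834432054766
mid [ 496.05933806 -343.16388982   47.        ]
[[440.2 239.8]
 [451.6 187.1]
 [428.3 294.8]]
0.85 ((440.86468505859375, 242.35882568359375), (15.293599128723145, 109.65836334228516), 12.528807640075684) [[ 375. -296.   47.]
 [ 618. -361.   47.]
 [ 610. -395.   47.]
 [ 369. -329.   47.]] [[ 490.22650717 -344.46223678   47.        ]]
((25.975055694580078, 61.608863830566406), (13.34164810180664, 106.14427947998047), 12.90740966796875) [[ 491.91997289 -344.79041478   47.        ]]
```

```bash
python3 - <<'E'
from h import *
c=wrist()
a=np.ascontiguousarray(c['pixels']).max(2).astype(int)
print(a[180:200,281].tolist())
w=unproj(c,[(269.7,180),(294.2,180),(278.6,5),(306.7,5)],47)
d=(w[2]+w[3]-w[0]-w[1])/2; u=d/np.linalg.norm(d); print('ang',np.degrees(np.arctan2(u[1],u[0])),w.round(1))
e=unproj(c,[(281.3,189.5)],47)[0]; print('mid',e+u*126)
s=manip.read_state();print(s['eef_pos'],np.degrees(s['eef_rot']))
E
```

```text
[21, 21, 24, 26, 15, 18, 17, 23, 13, 2, 72, 141, 144, 135, 137, 143, 142, 141, 136, 139]
ang -15.093292970288717 [[ 388.6 -301.7   47. ]
 [ 382.3 -332.6   47. ]
 [ 584.  -354.2   47. ]
 [ 577.5 -385.5   47. ]]
mid [ 495.03636772 -346.61485186   47.        ]
[ 391.23994218 -320.10656362  306.28774653] [-179.97777905    0.1851986   -11.65758728]
```

```bash
python3 -m crank '[{"offset":[0.02,-0.006,-0.03],"spin":-3.3},{"offset":[0.04,-0.012,-0.06],"spin":-3.3},{"offset":[0.06,-0.018,-0.09],"spin":-3.3},{"offset":[0.08,-0.022,-0.12],"spin":-3.3},{"offset":[0.095,-0.025,-0.15],"spin":-3.3},{"offset":[0.102,-0.0255,-0.18],"spin":-3.3},{"offset":[0.102,-0.0255,-0.2],"spin":-3.3},{"offset":[0.102,-0.0255,-0.2],"spin":-3.3}]'
python3 -m crank '[{"offset":[0,0,0],"spin":0},{"offset":[0,0,0],"spin":0},{"offset":[0,0,0],"spin":0},{"offset":[0,0,0],"spin":0},{"offset":[0,0,0],"spin":0},{"offset":[0,0,0],"spin":0},{"offset":[0,0,0],"spin":0},{"offset":[0,0,0],"spin":0}]' | sed -n 2,3p
python3 - <<'E'
from h import *
print(manip.read_state()['eef_pos'],manip.read_state()['eef_rot'])
c=wrist(); save(c['pixels'],'w4.png')
E
```

```text
clock: 9.02
eef_pos: [492.1, -343.8, 101.5]
eef_rot: [-3.138, 0.01, -0.26]
wrist_force: [-0.7, 1.5, -0.3]
finger_gap: 56.5
eef_pos: [492.1, -343.8, 101.8]
eef_rot: [-3.138, 0.01, -0.26]
[ 492.10582869 -343.8303075   101.76221878] [-3.13840729  0.00963826 -0.26002271]
```

View pics/w4.png

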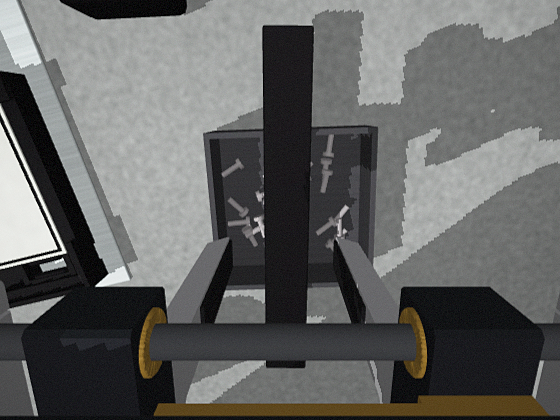

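Both strip ends show now: the far end at (263–313,26) and the near end at (266–306,367).

```bash
python3 - <<'E'
from h import *
c=wrist()
w=unproj(c,[(263,26),(313,26),(266,367),(306,367)],47);print(w.round(1))
f=(w[0]+w[1])/2;n=(w[2]+w[3])/2;d=f-n;print(np.linalg.norm(d),np.degrees(np.arctan2(d[1],d[0])),(f+n)/2-manip.read_state()['eef_pos'])
E
```

```text
[[ 617.7 -364.2   47. ]
 [ 609.9 -393.7   47. ]
 [ 378.6 -299.3   47. ]
 [ 370.5 -330.3   47. ]]
247.7244989495253 -14.997487085564725 [  2.09196689  -3.11380267 -54.5872491 ]
```

```bash
python3 -m crank '[{"offset":[0.002,-0.0025,-0.015],"spin":0},{"offset":[0.002,-0.0025,-0.03],"spin":0},{"offset":[0.002,-0.0025,-0.045],"spin":0},{"offset":[0.002,-0.0025,-0.06],"spin":0},{"offset":[0.002,-0.0025,-0.067],"spin":0},{"offset":[0.002,-0.0025,-0.067],"spin":0},{"offset":[0.002,-0.0025,-0.067],"spin":0},{"offset":[0.002,-0.0025,-0.067],"spin":0}]'
python3 -m crank '[{"offset":[0,0,0],"spin":0},{"offset":[0,0,0],"spin":0},{"offset":[0,0,0],"spin":0},{"offset":[0,0,0],"spin":0},{"offset":[0,0,0],"spin":0},{"offset":[0,0,0],"spin":0},{"offset":[0,0,0],"spin":0},{"offset":[0,0,0],"spin":0}]' 0 30
python3 -m crank '[{"offset":[0,0,0.005],"spin":0},{"offset":[0,0,0.01],"spin":0},{"offset":[0,0,0.02],"spin":0},{"offset":[0,0,0.035],"spin":0},{"offset":[0,0,0.06],"spin":0},{"offset":[0,0,0.08],"spin":0},{"offset":[0,0,0.1],"spin":0},{"offset":[0,0,0.1],"spin":0}]'
```

```text
clock: 10.45
eef_pos: [494.5, -346.6, 35.6]
eef_rot: [-3.139, 0.009, -0.26]
wrist_force: [-0.7, -0.1, 0.0]
finger_gap: 56.1
clock: 11.12
eef_pos: [494.6, -346.7, 35.9]
eef_rot: [-3.139, 0.008, -0.26]
wrist_force: [-0.5, 0.5, 4.6]
finger_gap: 31.8
clock: 11.78
eef_pos: [495.9, -347.7, 140.8]
eef_rot: [3.142, 0.002, -0.26]
wrist_force: [0.7, -0.7, -1.1]
finger_gap: 31.2
```

```bash
python3 -m crank '[{"offset":[-0.01,0,0.03],"spin":7},{"offset":[-0.02,0.01,0.06],"spin":14},{"offset":[-0.03,0.03,0.09],"spin":21},{"offset":[-0.04,0.05,0.1],"spin":28},{"offset":[-0.05,0.08,0.1],"spin":35},{"offset":[-0.05,0.11,0.1],"spin":42},{"offset":[-0.05,0.14,0.1],"spin":49},{"offset":[-0.05,0.17,0.1],"spin":55}]'
python3 -m crank '[{"offset":[0,0.03,0],"spin":7},{"offset":[0,0.06,0],"spin":14},{"offset":[0,0.09,0],"spin":21},{"offset":[0,0.12,0],"spin":28},{"offset":[0,0.125,0],"spin":35},{"offset":[0.01,0.13,0],"spin":42},{"offset":[0.02,0.13,0],"spin":49},{"offset":[0.03,0.13,0],"spin":49.3}]'
python3 - <<'E'
from h import *
s=manip.read_state();print(s['eef_pos'],np.degrees(s['eef_rot']),s['joints'])
c=wrist(); save(c['pixels'],'w5.png')
E
```

```text
clock: 12.45
eef_pos: [445.3, -176.3, 240.6]
eef_rot: [-3.142, 0.002, 0.706]
wrist_force: [0.5, 0.1, -0.9]
finger_gap: 31.9
clock: 13.12
eef_pos: [475.5, -45.8, 240.4]
eef_rot: [-3.141, 0.002, 1.575]
wrist_force: [-0.4, 0.0, 0.8]
finger_gap: 31.5
[475.51974067 -45.82707398 240.40319989] [-1.79986708e+02  1.26107777e-01  9.02489275e+01] [-0.17151022  0.1103478   1.66694379 -0.00225563  1.36414493 -0.17539192]
```

View pics/w5.png

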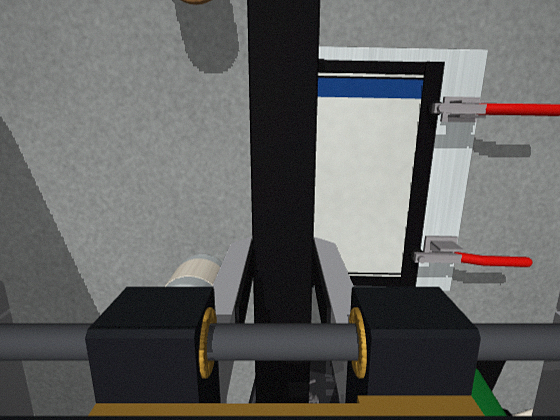

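```bash
python3 - <<'E'
from h import *
s=manip.read_state();p=s['eef_pos'];yaw=s['eef_rot'][2]-np.pi/2
for n in ['top','scene']:
  c=manip.camera(n);g=np.ascontiguousarray(c['pixels']).max(2).astype(np.float32)
  for sg in (1,-1):
    t=np.arange(100,145)*sg
    for off in (-8,0,8):
      P=p+np.c_[-t*np.sin(yaw)+off*np.cos(yaw),t*np.cos(yaw)+off*np.sin(yaw),np.full(len(t),11.5)]
      q=proj(c,P).astype(np.float32); v=cv2.remap(g,q[:,:1],q[:,1:],1).ravel()
      print(n,sg,off,v[::3].round().astype(int).tolist(), 'ends t=100..142 step3')
E
```

```text
top 1 -8 [26, 25, 26, 26, 25, 26, 27, 38, 121, 160, 141, 137, 136, 137, 139] ends t=100..142 step3
top 1 0 [26, 26, 25, 26, 26, 26, 27, 37, 118, 148, 137, 136, 135, 138, 137] ends t=100..142 step3
top 1 8 [26, 26, 25, 25, 25, 26, 27, 35, 116, 159, 139, 137, 136, 139, 138] ends t=100..142 step3
top -1 -8 [59, 69, 84, 81, 83, 83, 82, 82, 81, 91, 132, 137, 138, 138, 137] ends t=100..142 step3
top -1 0 [58, 65, 82, 82, 82, 82, 82, 82, 82, 80, 114, 134, 135, 135, 139] ends t=100..142 step3
top -1 8 [55, 59, 77, 84, 82, 82, 81, 82, 82, 79, 80, 95, 96, 95, 97] ends t=100..142 step3
scene 1 -8 [36, 38, 37, 38, 37, 37, 37, 37, 37, 76, 136, 155, 156, 156, 155] ends t=100..142 step3
scene 1 0 [37, 37, 36, 37, 36, 38, 37, 37, 41, 81, 136, 153, 154, 154, 156] ends t=100..142 step3
scene 1 8 [37, 38, 38, 38, 38, 37, 37, 37, 40, 73, 133, 153, 153, 153, 155] ends t=100..142 step3
scene -1 -8 [45, 43, 41, 31, 30, 29, 33, 57, 109, 147, 155, 155, 153, 153, 152] ends t=100..142 step3
scene -1 0 [72, 49, 33, 30, 30, 29, 31, 53, 107, 146, 156, 155, 156, 156, 154] ends t=100..142 step3
scene -1 8 [30, 30, 30, 31, 30, 29, 31, 52, 101, 142, 154, 155, 156, 154, 152] ends t=100..142 step3
```

```bash
python3 -m crank '[{"offset":[0.0205,-0.0024,-0.03],"spin":-0.8},{"offset":[0.0205,-0.0024,-0.06],"spin":-0.8},{"offset":[0.0205,-0.0024,-0.09],"spin":-0.8},{"offset":[0.0205,-0.0024,-0.12],"spin":-0.8},{"offset":[0.0205,-0.0024,-0.15],"spin":-0.8},{"offset":[0.0205,-0.0024,-0.17],"spin":-0.8},{"offset":[0.0205,-0.0024,-0.185],"spin":-0.8},{"offset":[0.0205,-0.0024,-0.185],"spin":-0.8}]'
python3 - <<'E'
from h import *
c=manip.camera('scene');t=manip.camera('top');w=wrist()
s=manip.read_state();print(s['eef_pos'],np.degrees(s['eef_rot']))
def put(c,P): 
  u,v=proj(c,P)[0]; return np.ascontiguousarray(c['pixels'])[int(v)-40:int(v)+40,int(u)-50:int(u)+50]
f=lambda a:cv2.resize(a,(400,300),interpolation=2)
W=np.ascontiguousarray(w['pixels'])
save(np.vstack([np.hstack([f(put(c,[480,80,40])),f(put(c,[480,-170,40]))]),np.hstack([f(put(t,[480,80,40])),cv2.resize(W[0:210,140:420],(400,300))])]),'m.png')
for n,c in(('s',c),('t',t)): print(n,[proj(c,[480,y,40]).round(1).tolist() for y in (80,-170)])
E
```

```text
clock: 13.93
eef_pos: [493.5, -48.5, 52.3]
eef_rot: [-3.135, 0.001, 1.55]
wrist_force: [0.5, 0.6, 0.1]
finger_gap: 31.8
[495.86226092 -48.79143135  56.08047556] [-1.79995957e+02  1.26028102e-01  8.88509063e+01]
s [[[306.3, 212.3]], [[229.4, 175.7]]]
t [[[252.1, 243.6]], [[362.6, 245.7]]]
```

View pics/m.png

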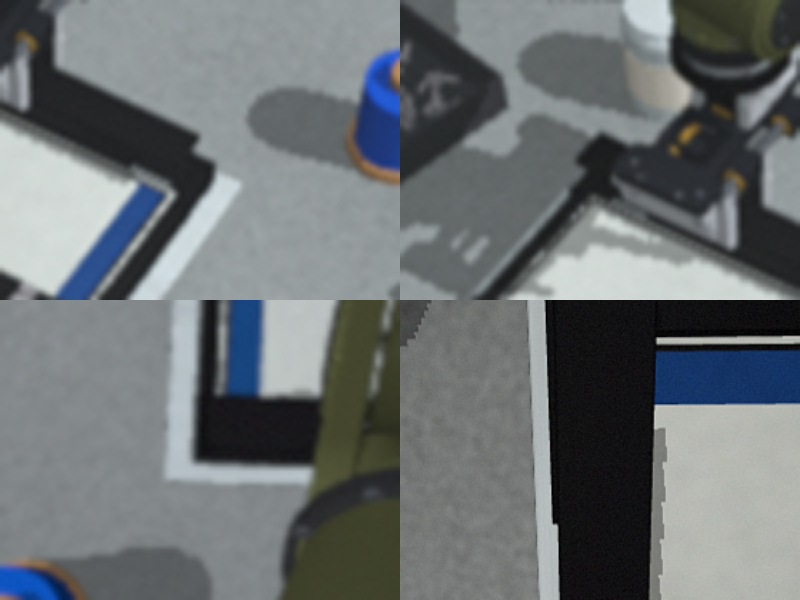

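```bash
python3 - <<'E'
from h import *
c=manip.camera('scene');p=manip.read_state()['eef_pos'];yaw=manip.read_state()['eef_rot'][2]-np.pi/2
g=np.ascontiguousarray(c['pixels']).max(2).astype(np.float32)
for sg in (1,-1):
  t=np.arange(112,140)*sg
  for off in (-15,-12,-8,0):
    P=p+np.c_[-t*np.sin(yaw)+off*np.cos(yaw),t*np.cos(yaw)+off*np.sin(yaw),np.full(len(t),12.)]
    q=proj(c,P).astype(np.float32); v=cv2.remap(g,q[:,:1],q[:,1:],1).ravel(); print(sg,off,v[::2].round().astype(int).tolist())
h=[575,-49,-.010]
print('rim +y corner, -y corner pred',proj(c,H(h,[[-101,133,31],[-101,-133,31],[70,133,28.5],[-101,48,31],[-101,-48,31]])).round(1).tolist())
def cr(u,v): return cv2.resize(np.ascontiguousarray(c['pixels'])[v-24:v+24,u-32:u+32],(400,300),interpolation=2)
im=np.hstack([cr(306,212),cr(231,172)]).astype(float); save((255*(im/255)**.45).astype(np.uint8),'m2.png')
E
```

```text
1 -15 [126, 129, 131, 128, 127, 128, 130, 137, 150, 154, 157, 159, 157, 156]
1 -12 [82, 82, 82, 83, 82, 82, 87, 103, 124, 150, 157, 159, 157, 157]
1 -8 [43, 43, 41, 43, 42, 41, 48, 66, 105, 139, 159, 161, 160, 158]
1 0 [40, 40, 40, 39, 39, 39, 40, 53, 77, 109, 126, 138, 136, 135]
-1 -15 [116, 117, 116, 116, 116, 123, 127, 139, 147, 149, 150, 151, 151, 149]
-1 -12 [74, 72, 73, 75, 80, 91, 115, 138, 148, 151, 151, 151, 151, 151]
-1 -8 [33, 34, 34, 38, 48, 76, 105, 135, 146, 150, 150, 150, 147, 145]
-1 0 [30, 29, 30, 31, 37, 54, 77, 94, 106, 108, 105, 102, 102, 102]
rim +y corner, -y corner pred [[308.6, 213.7], [227.9, 174.5], [276.2, 261.3], [281.8, 200.7], [252.7, 186.5]]
```

View pics/m2.png

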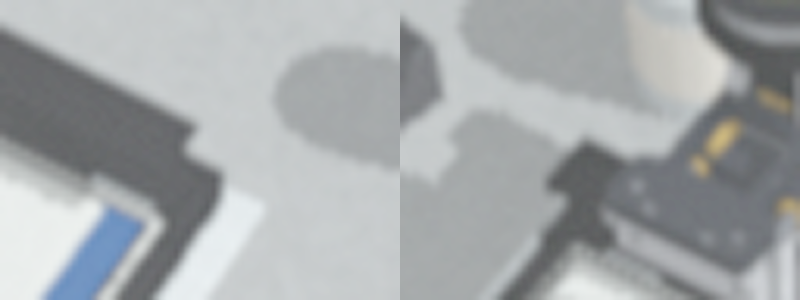

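```bash
python3 - <<'E'
from h import *
t=manip.camera('top');p=manip.read_state()['eef_pos'];yaw=manip.read_state()['eef_rot'][2]-np.pi/2
g=np.ascontiguousarray(t['pixels']).astype(np.float32).sum(2)
h=[575,-49,-.010]
print(proj(t,H(h,[[-78,133,31],[-78,129,31],[-101,133,31]])).round(1).tolist(), 'strip end', proj(t,p+[0,126,12]).round(1).tolist(),proj(t,p+[-16,126,12]).round(1).tolist(),proj(t,p+[16,126,12]).round(1).tolist())
print(g[232:262,246:274].astype(int))
E
```

```text
[[250.5, 235.9], [252.3, 235.9], [250.1, 245.9]] strip end [[252.7, 235.1]] [[252.5, 242.4]] [[253.0, 227.9]]
[[586 586 583 538 369 178  74  63  71  70  78  69  72  73  77  76  75  75
   75  75  69  74  76  78  72  70  76  76]
 [578 579 575 534 364 175  70  59  73  67  71  72  73  71  68  72  75  70
   72  73  71  71  75  71  71  72  75  72]
 [575 576 570 529 356 165  76  47  69  70  71  71  72  77  75  73  77  76
   72  72  83  72  75  72  68  73  71  76]
 [575 575 571 526 346 150  60  57  76  77  70  76  74  71  72  75  74  75
   69  70  75  68  72  70  73  68  75  71]
 [577 573 571 523 345 147  58  50  66  75  81  74  72  74  75  70  76  77
   71  78  75  71  76  83  74  75  74  76]
 [576 576 571 523 341 147  61  62  68  74  70  77  73  72  72  74  74  79
   74  76  74  73  76  71  72  74  69  79]
 [579 577 577 522 342 144  64  60  73  77  77  75  78  75  72  69  73  76
   71  78  79  79  74  76  80  70  70  78]
 [584 580 572 509 326 139  59  59  73  76  75  74  71  76  79  75  79  69
   71  71  81  75  75  70  71  74  74  69]
 [584 581 562 476 297 126  55  59  65  65  77  73  76 
[... 1820 characters left out ...]
415 413 416 418 416 411 409 400 399 400 407 412 415 410 410 412 408 402
  396 394 400 403 407 407 404 399 403 404]
 [413 408 408 411 413 409 403 399 400 406 411 409 411 410 412 409 407 402
  397 397 403 408 407 409 403 403 406 409]
 [410 403 402 401 406 408 400 399 403 410 411 408 410 414 414 408 402 400
  400 404 408 411 406 405 399 398 403 402]
 [404 402 399 396 396 401 402 401 403 405 403 405 406 409 412 411 409 404
  400 406 410 409 409 400 399 399 401 402]
 [402 401 400 403 399 399 399 398 403 405 400 402 399 402 412 415 414 404
  401 404 408 409 405 403 405 406 404 401]
 [398 400 402 406 403 396 390 396 402 404 402 404 398 400 407 408 408 407
  401 400 404 407 403 405 408 406 402 396]]
```

```bash
python3 -m crank '[{"offset":[0,0.0025,0],"spin":0.5},{"offset":[0,0.0025,0],"spin":0.5},{"offset":[0,0.0025,-0.004],"spin":0.5},{"offset":[0,0.0025,-0.008],"spin":0.5},{"offset":[0,0.0025,-0.012],"spin":0.5},{"offset":[0,0.0025,-0.015],"spin":0.5},{"offset":[0,0.0025,-0.017],"spin":0.5},{"offset":[0,0.0025,-0.019],"spin":0.5}]'
python3 -m crank '[{"offset":[0,0,-0.001],"spin":0},{"offset":[0,0,-0.002],"spin":0},{"offset":[0,0,-0.003],"spin":0},{"offset":[0,0,-0.004],"spin":0},{"offset":[0,0,-0.005],"spin":0},{"offset":[0,0,-0.006],"spin":0},{"offset":[0,0,-0.0065],"spin":0},{"offset":[0,0,-0.007],"spin":0}]'
```

```text
clock: 14.85
eef_pos: [496.1, -46.3, 37.0]
eef_rot: [3.141, 0.002, 1.56]
wrist_force: [0.2, -1.0, -0.5]
finger_gap: 31.8
clock: 15.52
eef_pos: [496.3, -46.3, 30.1]
eef_rot: [3.141, 0.002, 1.56]
wrist_force: [0.6, 0.9, 2.0]
finger_gap: 31.6
```

The tongues are about 10 mm below the seat, so they are in the slots. Now I lower the last bit.

```bash
python3 -m crank '[{"offset":[0,0,-0.0003],"spin":0},{"offset":[0,0,-0.0006],"spin":0},{"offset":[0,0,-0.0009],"spin":0},{"offset":[0,0,-0.0012],"spin":0},{"offset":[0,0,-0.0015],"spin":0},{"offset":[0,0,-0.0015],"spin":0},{"offset":[0,0,-0.0015],"spin":0},{"offset":[0,0,-0.0015],"spin":0}]'
```

```text
clock: 16.18
eef_pos: [496.8, -46.4, 28.9]
eef_rot: [3.139, 0.003, 1.56]
wrist_force: [5.6, -0.0, 4.3]
finger_gap: 31.4
```

```bash
python3 -m crank '[{"offset":[0,0,0],"spin":0},{"offset":[0,0,0],"spin":0},{"offset":[0,0,0],"spin":0},{"offset":[0,0,0],"spin":0},{"offset":[0,0,0],"spin":0},{"offset":[0,0,0],"spin":0},{"offset":[0,0,0],"spin":0},{"offset":[0,0,0],"spin":0}]' 0.5
python3 -m crank '[{"offset":[0,0,0.005],"spin":0},{"offset":[0,0,0.01],"spin":0},{"offset":[0,0,0.03],"spin":0},{"offset":[0,0,0.06],"spin":0},{"offset":[0,0,0.1],"spin":0},{"offset":[0,0,0.14],"spin":0},{"offset":[0,0,0.18],"spin":0},{"offset":[0,0,0.2],"spin":0}]'
python3 - <<'E'
from h import *
c=wrist(); s=manip.read_state();print(s['eef_pos'],s['joints'])
t=manip.camera('top');sc=manip.camera('scene')
for n,k in (('scene',sc),('top',t)):
  for r in manip.search_frame(k,'press_block')[:4]: print(n,np.round(r['location']),round(r['conf'],2),proj(k,r['location']).round())
W=np.ascontiguousarray(c['pixels']); S=np.ascontiguousarray(sc['pixels'])[150:260,200:346]
im=np.hstack([cv2.resize(W,(400,300)),cv2.resize(S,(400,300),interpolation=2)]).astype(float); save((255*(im/255)**.5).astype(np.uint8),'p.png')
E
```

```text
clock: 16.85
eef_pos: [496.8, -46.4, 28.8]
eef_rot: [3.139, 0.003, 1.56]
wrist_force: [0.1, -0.2, -0.2]
finger_gap: 46.9
clock: 17.52
eef_pos: [497.5, -46.5, 234.4]
eef_rot: [3.133, 0.003, 1.56]
wrist_force: [-0.1, 0.4, 0.0]
finger_gap: 46.7
[498.34431419 -46.59413782 236.45681527] [-0.16526868  0.15798862  1.62224402 -0.00217012  1.34930963 -0.15384219]
scene [384. 335.  63.] 0.86 [[410. 222.]]
scene [423. 395.  56.] 0.84 [[426. 244.]]
scene [482. 340.  70.] 0.66 [[398. 249.]]
top [371. 327.  75.] 0.98 [[134. 291.]]
top [468. 328.  82.] 0.79 [[136. 245.]]
top [417. 389.  82.] 0.59 [[106. 269.]]
```

View pics/p.png

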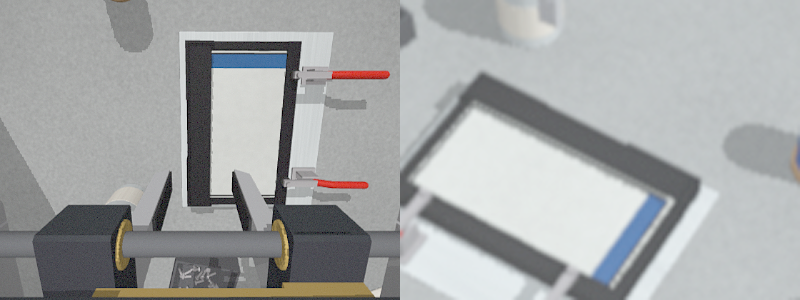

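The strip lies in its recess, the plate is home with an even border at top and bottom, and the fingers are clear. Now to the block; I plan a 165° tool yaw so the fingers stay out of the gap between block and stamp.

```bash
python3 -m crank '[{"offset":[0.005,0.03,0],"spin":7},{"offset":[0.01,0.06,0],"spin":14},{"offset":[0.015,0.09,0],"spin":21},{"offset":[0.02,0.12,0],"spin":28},{"offset":[0.025,0.15,0],"spin":35},{"offset":[0.03,0.18,0],"spin":42},{"offset":[0.035,0.21,0],"spin":49},{"offset":[0.04,0.24,0],"spin":56}]' 0.6
python3 -m crank '[{"offset":[0.005,0.03,0],"spin":7},{"offset":[0.01,0.06,0],"spin":14},{"offset":[0.015,0.09,0],"spin":19.6},{"offset":[0.02,0.113,0],"spin":19.6},{"offset":[0.02,0.113,0],"spin":19.6},{"offset":[0.02,0.113,0],"spin":19.6},{"offset":[0.02,0.113,0],"spin":19.6},{"offset":[0.02,0.113,0],"spin":19.6}]'
python3 - <<'E'
from h import *
c=wrist(); s=manip.read_state();print(s['eef_pos'],np.degrees(s['eef_rot']),s['joints'])
for k in('press_block','seal_stamp'):
  for r in manip.search_frame(c,k)[:3]: print(k,np.round(r['location']),round(r['conf'],2),proj(c,r['location']).round())
  for r in manip.masks_of(c,k)[:3]: m=r['mask'];print(k,m.sum(),np.argwhere(m).min(0)[::-1],np.argwhere(m).max(0)[::-1],np.ascontiguousarray(c['pixels'])[m].mean(0).round())
save(c['pixels'],'b.png')
E
```

```text
clock: 18.43
eef_pos: [535.8, 195.1, 226.3]
eef_rot: [-3.14, 0.001, 2.543]
wrist_force: [0.9, -0.3, -0.0]
finger_gap: 56.2
clock: 19.1
eef_pos: [555.7, 307.1, 225.8]
eef_rot: [-3.14, -0.0, 2.884]
wrist_force: [0.7, 1.6, -0.1]
finger_gap: 55.9
[555.83231798 307.11915022 226.12637831] [-1.79910861e+02  1.52024960e-02  1.65245448e+02] [ 4.47703323e-01  4.80943957e-01  1.22430459e+00 -1.36886652e-03
  1.43715064e+00 -8.65394340e-01]
press_block [422. 393.  79.] 0.75 [[339.  23.]]
press_block [473. 338. 104.] 0.73 [[292. 100.]]
press_block [383. 340.  18.] 0.71 [[270.  13.]]
press_block 1780 [312   0] [367  45] [114.  93.   6.]
press_block 1126 [272  82] [312 114] [136. 113.  76.]
press_block 768 [239   0] [284  27] [116.  47.   4.]
seal_stamp [523. 321.  88.] 0.63 [[287. 161.]]
seal_stamp 1508 [268 137] [307 184] [104. 101. 102.]
seal_stamp 2074 [  0 176] [ 74 219] [11. 10. 11.]
```

View pics/b.png

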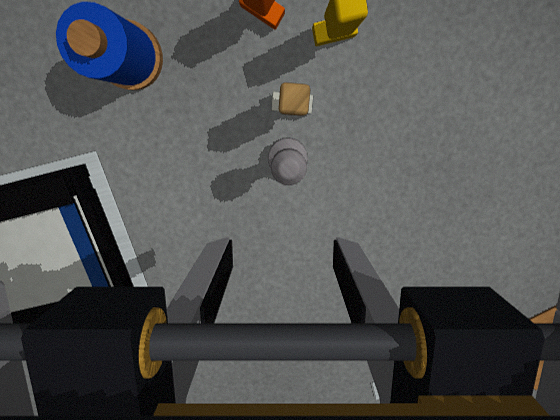

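The wooden handle's top is centred near (295,98) with the white foot showing on both sides, (272–313,102). The stamp knob is at (288,165), and yellow and orange are at the top edge.

```bash
python3 - <<'E'
from h import *
c=wrist();W=np.ascontiguousarray(c['pixels']).astype(int); s=manip.read_state()
sub=W[75:125,260:325]; hm=((sub[...,0]-sub[...,2])>25).astype(np.uint8)
top=((sub[...,0]-sub[...,2]>25)&(sub[...,0]>150)).astype(np.uint8)
for m in (hm,top):
  q=cv2.minAreaRect(np.argwhere(m)[:,::-1].astype(np.float32)); print(m.sum(),np.array(q[0])+[260,75],q[1],q[2])
ft=((sub.min(2)>130)).astype(np.uint8); n,l,st,ce=cv2.connectedComponentsWithStats(ft); print(st+[260,75,0,0,0],ce+[260,75])
print(unproj(c,[295,98.5],100),unproj(c,[(272.5,102),(313,102)],14))
print('stamp',unproj(c,(288,165),92), s['eef_pos'])
E
```

```text
911 [293.31764984  98.37059021] (29.98833465576172, 31.36886978149414) 4.398705005645752
252 [294.65044022  96.74336243] (24.01335906982422, 25.476778030395508) 3.814074993133545
[[ 260   75   65   50 3150]
 [ 272   91    7    9   45]
 [ 308   94    4   19   55]] [[291.93428571  99.49904762]
 [275.13333333  94.88888889]
 [309.56363636 103.32727273]]
[[472.82011548 341.14842015 100.        ]] [[466.90583202 320.63135533  14.        ]
 [478.08326776 363.24933089  14.        ]]
stamp [[526.98105182 321.20846626  92.        ]] [555.87746989 307.7519883  226.48879787]
```

```bash
python3 -m crank '[{"offset":[-0.03,0.012,0],"spin":-4.2},{"offset":[-0.06,0.024,0],"spin":-4.2},{"offset":[-0.0835,0.0327,0],"spin":-4.2},{"offset":[-0.0835,0.0327,-0.03],"spin":-4.2},{"offset":[-0.0835,0.0327,-0.06],"spin":-4.2},{"offset":[-0.0835,0.0327,-0.08],"spin":-4.2},{"offset":[-0.0835,0.0327,-0.1],"spin":-4.2},{"offset":[-0.0835,0.0327,-0.1],"spin":-4.2}]'
python3 - <<'E'
from h import *
c=wrist();s=manip.read_state();print(s['eef_pos'],np.degrees(s['eef_rot']),s['joints'][5])
W=np.ascontiguousarray(c['pixels']).astype(int)
u,v=proj(c,[472.4,340.5,100])[0];print(u,v)
hm=((W[...,0]-W[...,2])>25).astype(np.uint8); n,l,st,ce=cv2.connectedComponentsWithStats(hm)
for i in range(1,n):
  if st[i,4]>300:
    q=cv2.minAreaRect(np.argwhere(l==i)[:,::-1].astype(np.float32)); print(st[i],q,unproj(c,q[0],100))
E
```

```text
clock: 20.07
eef_pos: [471.0, 339.4, 122.9]
eef_rot: [-3.136, -0.003, 2.811]
wrist_force: [0.2, 0.4, -0.6]
finger_gap: 56.1
[471.72759133 339.92305998 125.23786684] [-1.79801582e+02 -6.68222599e-02  1.61079180e+02] -0.6780356068253877
284.0246354156373 242.02494583020157
[ 189   56   77   63 3000] ((227.80001831054688, 90.89999389648438), (75.57909393310547, 47.404640197753906), 26.56505012512207) [[378.0097171  339.69241263 100.        ]]
[ 302   88   74   54 2742] ((339.1142272949219, 117.66090393066406), (45.75396728515625, 70.37792205810547), 73.0724868774414) [[411.81756049 394.05290466 100.        ]]
[  48  122   72   83 1084] ((88.95382690429688, 157.10313415527344), (86.06558227539062, 55.06180953979492), 69.11419677734375) [[385.96453822 249.80162221 100.        ]]
[   0  158   32   46 1131] ((15.5, 180.5), (45.0, 31.0), 90.0) [[384.27772412 202.11171513 100.        ]]
[ 263  199   41   59 2235] ((283.0, 228.0), (58.0, 40.0), 90.0) [[463.55016176 342.85282844 100.        ]]
[ 138  307   28   72 1002] ((150.87753295898438, 342.53594970703125), (24.223724365234375, 71.91271209716797), 5.440331935882568) [[511.52506722 232.32696656 100.        ]]
[399 307  28  71 953] ((413.6571350097656, 342.2193908691406), (71.04593658447266, 24.09178352355957), 83.21102905273438) [[568.12003816 399.87699735 100.        ]]
[ 154  395  395   21 5660] ((351.0, 405.0), (20.0, 394.0), 90.0) [[603.98744651 345.87529563 100.        ]]
```

```bash
python3 -m crank '[{"offset":[-0.001,0.001,-0.02],"spin":0},{"offset":[-0.001,0.001,-0.04],"spin":0},{"offset":[-0.001,0.001,-0.06],"spin":0},{"offset":[-0.001,0.001,-0.073],"spin":0},{"offset":[-0.001,0.001,-0.073],"spin":0},{"offset":[-0.001,0.001,-0.073],"spin":0},{"offset":[-0.001,0.001,-0.073],"spin":0},{"offset":[-0.001,0.001,-0.073],"spin":0}]'
python3 -m crank '[{"offset":[0,0,0],"spin":0},{"offset":[0,0,0],"spin":0},{"offset":[0,0,0],"spin":0},{"offset":[0,0,0],"spin":0},{"offset":[0,0,0],"spin":0},{"offset":[0,0,0],"spin":0},{"offset":[0,0,0],"spin":0},{"offset":[0,0,0],"spin":0}]' 0 60
python3 -m crank '[{"offset":[0,0,0.005],"spin":0},{"offset":[0,0,0.01],"spin":0},{"offset":[0,0,0.03],"spin":0},{"offset":[0,0,0.06],"spin":0},{"offset":[0,0,0.09],"spin":0},{"offset":[0,0,0.12],"spin":0},{"offset":[0,0,0.13],"spin":0},{"offset":[0,0,0.13],"spin":0}]'
```

```text
clock: 20.78
eef_pos: [471.5, 341.4, 54.0]
eef_rot: [-3.14, 0.0, 2.811]
wrist_force: [-0.7, -0.3, 0.9]
finger_gap: 56.6
clock: 21.45
eef_pos: [471.4, 341.3, 53.9]
eef_rot: [-3.14, 0.0, 2.811]
wrist_force: [0.5, -0.4, -1.3]
finger_gap: 25.8
clock: 22.12
eef_pos: [472.2, 341.9, 186.6]
eef_rot: [3.139, 0.003, 2.811]
wrist_force: [0.1, 0.0, -1.4]
finger_gap: 25.7
```

```bash
python3 -m crank '[{"offset":[0.003,-0.038,0],"spin":4},{"offset":[0.006,-0.076,0],"spin":8},{"offset":[0.01,-0.114,0],"spin":12},{"offset":[0.014,-0.152,0],"spin":16},{"offset":[0.018,-0.19,0],"spin":18.3},{"offset":[0.022,-0.228,0],"spin":18.3},{"offset":[0.0256,-0.266,0],"spin":18.3},{"offset":[0.0256,-0.2953,0],"spin":18.3}]'
python3 -m crank '[{"offset":[0,0,-0.02],"spin":0},{"offset":[0,0,-0.04],"spin":0},{"offset":[0,0,-0.06],"spin":0},{"offset":[0,0,-0.07],"spin":0},{"offset":[0,0,-0.075],"spin":0},{"offset":[0,0,-0.075],"spin":0},{"offset":[0,0,-0.075],"spin":0},{"offset":[0,0,-0.075],"spin":0}]'
```

```text
clock: 22.78
eef_pos: [497.2, 44.0, 184.7]
eef_rot: [3.14, 0.001, 3.13]
wrist_force: [0.4, -0.3, -1.5]
finger_gap: 25.8
clock: 23.45
eef_pos: [497.6, 44.1, 110.5]
eef_rot: [3.14, 0.002, 3.13]
wrist_force: [-0.4, 0.1, -2.0]
finger_gap: 25.4
```

```bash
python3 -m crank '[{"offset":[0,0.002,-0.004],"spin":0},{"offset":[0,0.002,-0.008],"spin":0},{"offset":[0,0.002,-0.011],"spin":0},{"offset":[0,0.002,-0.013],"spin":0},{"offset":[0,0.002,-0.015],"spin":0},{"offset":[0,0.002,-0.016],"spin":0},{"offset":[0,0.002,-0.017],"spin":0},{"offset":[0,0.002,-0.018],"spin":0}]'
for k in 1 2 ; do python3 -m crank '[{"offset":[0,0,-0.0005],"spin":0},{"offset":[0,0,-0.001],"spin":0},{"offset":[0,0,-0.0015],"spin":0},{"offset":[0,0,-0.002],"spin":0},{"offset":[0,0,-0.0025],"spin":0},{"offset":[0,0,-0.003],"spin":0},{"offset":[0,0,-0.003],"spin":0},{"offset":[0,0,-0.003],"spin":0}]'; done
```

```text
clock: 24.12
eef_pos: [498.1, 46.1, 92.9]
eef_rot: [3.14, 0.004, 3.13]
wrist_force: [-1.0, 1.0, 10.4]
finger_gap: 26.1
clock: 24.78
eef_pos: [498.8, 46.3, 91.4]
eef_rot: [3.139, 0.006, 3.13]
wrist_force: [-3.0, 1.9, 14.0]
finger_gap: 25.6
clock: 25.45
eef_pos: [499.2, 46.5, 89.4]
eef_rot: [3.139, 0.007, 3.13]
wrist_force: [-2.9, 0.9, 10.9]
finger_gap: 25.9
```

```bash
for k in 1 2 ; do python3 -m crank '[{"offset":[-0.0005,0,-0.0005],"spin":0},{"offset":[-0.0005,0,-0.001],"spin":0},{"offset":[-0.0005,0,-0.0015],"spin":0},{"offset":[-0.0005,0,-0.002],"spin":0},{"offset":[-0.0005,0,-0.0025],"spin":0},{"offset":[-0.0005,0,-0.003],"spin":0},{"offset":[-0.0005,0,-0.003],"spin":0},{"offset":[-0.0005,0,-0.003],"spin":0}]'; done
```

```text
clock: 26.12
eef_pos: [498.8, 46.4, 86.7]
eef_rot: [3.139, 0.007, 3.13]
wrist_force: [-2.1, 0.2, 5.8]
finger_gap: 25.9
clock: 26.78
eef_pos: [499.1, 46.4, 86.1]
eef_rot: [3.139, 0.01, 3.13]
wrist_force: [-9.8, 0.9, 31.4]
finger_gap: 26.2
```

The first clip has snapped: the force dropped to 6 N, then rose to a hard stop of 31 N. Now the other end.

```bash
python3 -m crank '[{"offset":[-0.001,0,0.015],"spin":0},{"offset":[-0.001,0,0.03],"spin":0},{"offset":[-0.002,-0.035,0.03],"spin":0},{"offset":[-0.003,-0.07,0.03],"spin":0},{"offset":[-0.003,-0.11,0.03],"spin":0},{"offset":[-0.003,-0.15,0.03],"spin":0},{"offset":[-0.003,-0.19,0.03],"spin":0},{"offset":[-0.003,-0.19,0.03],"spin":0}]'
python3 -m crank '[{"offset":[0,0,-0.005],"spin":0},{"offset":[0,0,-0.01],"spin":0},{"offset":[0,0,-0.014],"spin":0},{"offset":[0,0,-0.017],"spin":0},{"offset":[0,0,-0.019],"spin":0},{"offset":[0,0,-0.02],"spin":0},{"offset":[0,0,-0.021],"spin":0},{"offset":[0,0,-0.022],"spin":0}]'
for k in 1 2 ; do python3 -m crank '[{"offset":[-0.0005,0,-0.0005],"spin":0},{"offset":[-0.0005,0,-0.001],"spin":0},{"offset":[-0.0005,0,-0.0015],"spin":0},{"offset":[-0.0005,0,-0.002],"spin":0},{"offset":[-0.0005,0,-0.0025],"spin":0},{"offset":[-0.0005,0,-0.003],"spin":0},{"offset":[-0.0005,0,-0.003],"spin":0},{"offset":[-0.0005,0,-0.003],"spin":0}]'; done
```

```text
clock: 27.45
eef_pos: [495.7, -149.1, 115.9]
eef_rot: [3.141, 0.01, 3.126]
wrist_force: [-0.1, 0.4, -2.6]
finger_gap: 25.2
clock: 28.12
eef_pos: [495.8, -148.9, 94.0]
eef_rot: [3.141, 0.01, 3.126]
wrist_force: [-0.1, 0.2, -2.1]
finger_gap: 25.6
clock: 28.78
eef_pos: [495.7, -149.0, 91.5]
eef_rot: [3.141, 0.011, 3.126]
wrist_force: [-1.4, 1.4, 4.4]
finger_gap: 26.1
clock: 29.45
eef_pos: [495.3, -149.2, 88.7]
eef_rot: [3.141, 0.012, 3.126]
wrist_force: [-0.4, -1.3, 3.6]
finger_gap: 25.8
```

```bash
python3 -m crank '[{"offset":[0,0,0.004],"spin":0},{"offset":[0.0005,0.0025,0.006],"spin":0},{"offset":[0.0005,0.005,0.006],"spin":0},{"offset":[0.0005,0.005,0.005],"spin":0},{"offset":[0.0005,0.005,0.003],"spin":0},{"offset":[0.0005,0.005,0.001],"spin":0},{"offset":[0.0005,0.005,0],"spin":0},{"offset":[0.0005,0.005,-0.001],"spin":0}]'
for k in 1 2 ; do python3 -m crank '[{"offset":[0,0,-0.0005],"spin":0},{"offset":[0,0,-0.001],"spin":0},{"offset":[0,0,-0.0015],"spin":0},{"offset":[0,0,-0.002],"spin":0},{"offset":[0,0,-0.0025],"spin":0},{"offset":[0,0,-0.003],"spin":0},{"offset":[0,0,-0.003],"spin":0},{"offset":[0,0,-0.003],"spin":0}]'; done
```

```text
clock: 30.12
eef_pos: [495.8, -144.2, 87.6]
eef_rot: [3.141, 0.011, 3.126]
wrist_force: [-0.7, -0.3, -0.6]
finger_gap: 25.6
clock: 30.78
eef_pos: [495.9, -144.2, 84.8]
eef_rot: [3.141, 0.012, 3.126]
wrist_force: [-2.2, 0.2, 4.1]
finger_gap: 25.5
clock: 31.45
eef_pos: [496.5, -144.2, 84.6]
eef_rot: [-3.141, 0.014, 3.126]
wrist_force: [-10.8, 5.3, 34.6]
finger_gap: 25.7
```

```bash
python3 -m crank '[{"offset":[0,0,0.015],"spin":0},{"offset":[0,0,0.03],"spin":0},{"offset":[0,0.035,0.03],"spin":0},{"offset":[0,0.07,0.03],"spin":0},{"offset":[0,0.11,0.03],"spin":0},{"offset":[0,0.15,0.03],"spin":0},{"offset":[0,0.187,0.03],"spin":0},{"offset":[0,0.187,0.03],"spin":0}]'
python3 -m crank '[{"offset":[0,0,-0.005],"spin":0},{"offset":[0,0,-0.01],"spin":0},{"offset":[0,0,-0.014],"spin":0},{"offset":[0,0,-0.018],"spin":0},{"offset":[0,0,-0.021],"spin":0},{"offset":[0,0,-0.024],"spin":0},{"offset":[0,0,-0.026],"spin":0},{"offset":[0,0,-0.027],"spin":0}]'
for k in 1 2 ; do python3 -m crank '[{"offset":[0,0,-0.0005],"spin":0},{"offset":[0,0,-0.001],"spin":0},{"offset":[0,0,-0.0015],"spin":0},{"offset":[0,0,-0.002],"spin":0},{"offset":[0,0,-0.002],"spin":0},{"offset":[0,0,-0.002],"spin":0},{"offset":[0,0,-0.002],"spin":0},{"offset":[0,0,-0.002],"spin":0}]'; done
```

```text
clock: 32.12
eef_pos: [496.1, 47.7, 114.5]
eef_rot: [3.141, 0.014, 3.131]
wrist_force: [0.0, -0.7, -1.8]
finger_gap: 25.8
clock: 32.78
eef_pos: [496.0, 47.5, 87.2]
eef_rot: [3.141, 0.013, 3.13]
wrist_force: [-0.4, 0.2, -1.3]
finger_gap: 25.7
clock: 33.45
eef_pos: [496.1, 47.5, 85.3]
eef_rot: [3.141, 0.014, 3.13]
wrist_force: [0.5, 1.0, -1.7]
finger_gap: 25.8
clock: 34.12
eef_pos: [496.4, 47.5, 84.7]
eef_rot: [3.141, 0.015, 3.13]
wrist_force: [-6.7, -0.3, 16.4]
finger_gap: 25.8
```

Both ends stop at the same height, 84.6 and 84.7 mm against 84.9 expected when flush. I will stand the block on clear bench at about (520, 200).

```bash
python3 -m crank '[{"offset":[0,0,0.02],"spin":0},{"offset":[0,0,0.05],"spin":0},{"offset":[0.005,0.03,0.06],"spin":0},{"offset":[0.01,0.065,0.06],"spin":0},{"offset":[0.015,0.1,0.06],"spin":0},{"offset":[0.02,0.13,0.06],"spin":0},{"offset":[0.024,0.152,0.06],"spin":0},{"offset":[0.024,0.152,0.06],"spin":0}]'
python3 -m crank '[{"offset":[0,0,-0.02],"spin":0},{"offset":[0,0,-0.04],"spin":0},{"offset":[0,0,-0.06],"spin":0},{"offset":[0,0,-0.07],"spin":0},{"offset":[0,0,-0.078],"spin":0},{"offset":[0,0,-0.081],"spin":0},{"offset":[0,0,-0.083],"spin":0},{"offset":[0,0,-0.084],"spin":0}]'
```

```text
clock: 34.78
eef_pos: [520.4, 202.9, 144.5]
eef_rot: [3.14, 0.015, 3.133]
wrist_force: [-0.1, -0.7, -2.4]
finger_gap: 25.6
clock: 35.45
eef_pos: [520.8, 202.9, 61.0]
eef_rot: [3.14, 0.016, 3.133]
wrist_force: [-1.0, -0.2, -2.6]
finger_gap: 25.7
```

```bash
python3 -m crank '[{"offset":[0,0,-0.001],"spin":0},{"offset":[0,0,-0.002],"spin":0},{"offset":[0,0,-0.003],"spin":0},{"offset":[0,0,-0.004],"spin":0},{"offset":[0,0,-0.005],"spin":0},{"offset":[0,0,-0.006],"spin":0},{"offset":[0,0,-0.0065],"spin":0},{"offset":[0,0,-0.0068],"spin":0}]'
```

```text
clock: 36.12
eef_pos: [520.7, 202.9, 54.1]
eef_rot: [3.14, 0.015, 3.133]
wrist_force: [-0.3, 0.1, -1.9]
finger_gap: 25.9
```

```bash
python3 -m crank '[{"offset":[0,0,-0.0003],"spin":0},{"offset":[0,0,-0.0006],"spin":0},{"offset":[0,0,-0.0009],"spin":0},{"offset":[0,0,-0.0012],"spin":0},{"offset":[0,0,-0.0012],"spin":0},{"offset":[0,0,-0.0012],"spin":0},{"offset":[0,0,-0.0012],"spin":0},{"offset":[0,0,-0.0012],"spin":0}]'
```

```text
clock: 36.78
eef_pos: [520.9, 203.0, 53.8]
eef_rot: [3.14, 0.016, 3.133]
wrist_force: [-4.1, -1.2, 8.0]
finger_gap: 25.5
```

Standing on the bench with 8 N of contact. I release, lift clear and check.

```bash
python3 -m crank '[{"offset":[0,0,0],"spin":0},{"offset":[0,0,0],"spin":0},{"offset":[0,0,0],"spin":0},{"offset":[0,0,0],"spin":0},{"offset":[0,0,0],"spin":0},{"offset":[0,0,0],"spin":0},{"offset":[0,0,0],"spin":0},{"offset":[0,0,0],"spin":0}]' 0.6
python3 -m crank '[{"offset":[0,0,0.01],"spin":0},{"offset":[0,0,0.03],"spin":0},{"offset":[0,0,0.06],"spin":0},{"offset":[0,0,0.1],"spin":0},{"offset":[0.01,0,0.14],"spin":0},{"offset":[0.03,0,0.17],"spin":0},{"offset":[0.06,0,0.19],"spin":0},{"offset":[0.09,0,0.2],"spin":0}]'
python3 - <<'E'
from h import *
c=wrist(); W=np.ascontiguousarray(c['pixels']).astype(int)
hm=((W[...,0]-W[...,2])>25).astype(np.uint8); n,l,st,ce=cv2.connectedComponentsWithStats(hm)
print('block pred top/foot',proj(c,[[520.9,203,100],[520.9,203,35]]).round(),[st[i].tolist() for i in range(1,n) if st[i,4]>300])
for nm in('scene','top'):
  k=manip.camera(nm); save(k['pixels'],'end_'+nm+'.png')
  for o in ['press_block','seal_stamp','tray','drill','paint_tin','foil_roll','plate','strip']: print(nm,o,[(np.round(r['location']).tolist(),round(r['conf'],2)) for r in manip.search_frame(k,o)[:3]])
E
```

```text
clock: 37.45
eef_pos: [520.9, 203.0, 53.8]
eef_rot: [3.14, 0.016, 3.133]
wrist_force: [-0.1, -0.3, -0.8]
finger_gap: 56.5
clock: 38.12
eef_pos: [612.1, 203.2, 259.1]
eef_rot: [3.138, 0.022, 3.133]
wrist_force: [-0.6, -0.7, -0.5]
finger_gap: 56.3
block pred top/foot [[280.  94.]
 [280.  96.]] [[268, 82, 27, 28, 742], [3, 233, 19, 69, 783], [142, 235, 13, 52, 507], [138, 307, 29, 72, 982], [399, 307, 28, 72, 955], [525, 307, 32, 17, 337], [154, 395, 395, 21, 5654]]
scene press_block [([379.0, 334.0, 61.0], 0.9), ([533.0, 206.0, 55.0], 0.89), ([422.0, 400.0, 57.0], 0.61)]
scene seal_stamp [([539.0, 324.0, 36.0], 0.9), ([496.0, -41.0, 28.0], 0.58)]
scene tray [([494.0, -359.0, 13.0], 0.71)]
scene drill [([721.0, -272.0, 157.0], 0.9)]
scene paint_tin [([389.0, -174.0, 81.0], 0.77)]
scene foil_roll []
scene plate [([566.0, -44.0, 24.0], 0.55)]
scene strip [([500.0, -45.0, 30.0], 0.75), ([568.0, -44.0, 24.0], 0.68)]
top press_block [([521.0, 189.0, 20.0], 0.53)]
top seal_stamp []
top tray [([496.0, -358.0, 2.0], 0.8)]
top drill [([702.0, -279.0, 175.0], 0.63)]
top paint_tin [([371.0, -173.0, 102.0], 0.73)]
top foil_roll [([495.0, -357.0, 3.0], 0.72)]
top plate [([570.0, -49.0, 24.0], 0.85), ([500.0, -358.0, 6.0], 0.27)]
top strip [([496.0, -52.0, 33.0], 0.75)]
```

```bash
python3 - <<'E'
import cv2,numpy as np
s=cv2.imread('pics/end_scene.png');t=cv2.imread('pics/end_top.png')
a=cv2.resize(s[140:290,180:400],(400,300),interpolation=2);b=cv2.resize(t[170:290,110:390],(400,300),interpolation=2)
im=np.hstack([a,b]).astype(float); cv2.imwrite('pics/end.png',(255*(im/255)**.5).astype(np.uint8))
E
python3 -c "
from cell import manip
print(manip.sign_off())"
```

```text
the job is handed in; nothing more can be done
None
```

The job is handed in at about 38 s of the 72 s allowed. The plate is against its stop, the strip is clipped in at both ends, and the press block stands upright on clear bench at about (521, 203).

- **Plate:** I pushed it through the notch until it stopped hard, with about 17 N on the finger. In the last images the network puts it about 7 mm further up the holder than at the start.
- **Strip:** I gripped it across the middle, laid it in the recess and let go with the tongues resting in their slots.
- **Clips:** I pressed both ends with the wood and white block.
    - **First end (+y):** it snapped clearly. The force fell from 14 N to 6 N, then rose to 31 N at a hard stop.
    - **Second end (-y):** no clear snap peak showed in the force readings. I first pressed about 5 mm off the clip, corrected that, and it then reached a hard stop at 35 N.
    - **Both ends:** the first end had stopped at 86.1 mm. After the second end was down I pressed it again, and it stopped at 84.7 mm. The second end had stopped at 84.6 mm, and flush should be 84.9 mm.
- **Block:** in the wrist image the handle shows as a 27 x 28 pixel square where an upright block should be.

**Checks that fell short:**
- The picture limit stopped me viewing the final image, so the end state rests on measurements and detections.
- The scene camera placed things up to about 2 cm off from the top camera. It also disagreed about the strip's offset in the grip, and I went with the top and wrist views.
- The tray was reported about 10 mm from its first reading. That is probably because the strip no longer covers it, but I did not confirm it.
- In the last images the top camera did not find the stamp, and neither camera gave a usable position for the foil roll. The gripper did not touch either one.

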